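# Clear a failed module and hold the test jig's shutter open

### The job

The module with the red top has failed its test: take it from the black tray and drop it into the wooden reject crate, leaving the green-topped one and everything else on the bench where it is. Then pull the test jig's spring-loaded dust shutter by its orange tab until the black pointer stands at the yellow mark, so that the contact pins can be inspected, and keep it there: finish while still holding it, as it springs shut when let go.

Things in the scene. Friction and masses are not known exactly. Their poses are not given: they have to be found in the camera images.
- failed: the failed module: a loose grey box 36 (its x) x 70 (its y) x 46 high with a red top, 100 to 200 g, lying upright in one of the two places of the tray; origin at the centre of its underside, z up
- failed_center (a point): centre of the failed (red-topped) module, 23 mm above its underside
- passed_center (a point): centre of the passed module, the same box with a green top, in the tray's other place (about 54 mm clear between the two); it must stay where it is
- tray: black tray, fixed, 190 (its x) x 110 (its y), floor 8 mm above the bench; origin at the centre of its underside. The two modules stand side by side along its x, 90 mm apart, their long sides along its y; at the module's ends (its +y and -y) lips 6 mm high above the floor, no walls beside the long sides
- crate: wooden slatted reject crate, open on top, fixed, outside 170 (its x) x 150 (its y) x 80 high, walls 5 mm; origin at the centre of its underside
- jig: test jig, fixed, a grey box 220 (its x) x 150 (its y), top 40 mm above the bench; guide rails 10 mm high along x on its top at y = -51 and +51 mm; origin at the centre of its underside. The shutter on its top is pulled along the jig's -x (roughly towards the robot)
- shutter: sliding dust shutter, a flat plate 100 x 92, its top 48 mm above the bench; its origin lies at the jig's origin when shut and moves with it along the jig's -x; axes as the jig's. Travel 0 (shut) to 85 mm; a spring pulls it shut with 4 N at 0 and 80 N/m more (7 to 9.5 N at the mark)
- tab (a point): centre of the shutter's upright orange pull tab: 12 thick (along the jig's x) x 40 wide (y) x 48 high, from the plate's top (48 mm above the bench) to 96 mm; this point is 72 mm above the bench. The plate goes 4 mm beyond the tab in -x and 84 mm in +x; free space above. It can be pinched from above
- pointer (a point): tip of the small black pointer at the shutter's -y side, over the white scale strip; moves with the shutter, 80 mm behind (+x) the tab, 60 mm to its -y
- mark: yellow mark, a band 12 wide (its x) x 16 long (its y) on the jig's white scale strip, fixed at a place that differs each time, 40 to 65 mm from the shut pointer in the jig's -x; axes as the jig's; origin at the band's centre. The pointer is at the mark when its x in this frame is about 0 (it stays about 7 mm to the +y side and 12 mm above)
- jar_center (a point): amber jar, loose, 50 diameter x 65 high, its centre; must not be disturbed
- can_center (a point): plain metal can, loose, 48 diameter x 130 high, its centre; must not be disturbed
- driver: yellow-handled screwdriver lying on the bench, loose, about 200 long, lying along its x; must not be disturbed
There are look-alikes about, which are no part of the job. Leave any purple look-alike of the failed alone.

How it is judged:
By the outcome, as a careful person would: the job done as asked, in the order asked, and still so for the second after the job is handed in, while the arm keeps its last pose, push and grip.
It also fails if it takes over 48 s, if anything falls off the work surface, if the arm or the gripper's body presses on something with over 40 N, if the wrist force passes 120 N, or if a joint passes its speed limit or range.

### The arm

A 6-joint arm with a two-finger parallel gripper is mounted at the origin on the work surface. World frame = base frame: x ahead of the robot, y to its left, z up, the work surface at z = 0. Lengths are in m, angles in rad, forces in N, time in s.
With the tool pointing down it reaches from about 0.15 to 0.775 m from the base axis. Payload 6.1 kg.
Tool frame: the origin (TCP) lies midway between the tips of the shut fingers; the grasp point (between the pads) lies 19 mm behind it (ctrl.tcp_to_grasp is the distance from the TCP to the grasp point, in m); z points along the fingers, y is the direction in which the jaws open and shut (so a half turn about z gives the same grasp; the last joint's range is limited). The gripper opens to 85 mm and grips with 20 to 120 N. Pads are 22 mm wide; open, the fingers measure 114 mm over their backs; the gripper's body (76 mm by 85 mm) begins 54 mm behind the grasp point. The pads swing forward as they close: fully open they stand 13 mm farther back than shut.
Start: joints at [1.113, 0.126, -0.04, 1.405, 0, 1.571], TCP at [0.232, 0.471, 0.231] pointing down, gripper open.
Joint ranges: [-2.72, 2.72], [-0.95, 1.95], [-1.27, 1.35], [-1.78, 2.02], [-1.46, 1.47], [-3.14, 3.14]. Speed limits (rad/s): [2.39, 2.39, 3.01, 3.14, 3.14, 3.14].

### API

Orientations are given as a 3x3 rotation matrix whose columns are the frame's x, y, z axes.
In Python, from cell import ctrl, vision, ticket gives the robot as it stands. Calls block until the motion is done:
- ctrl.movep(position, orientation): joint-space move of the TCP to a pose.
- ctrl.move_straight(position, ori=None, rate=0.15, until_force=None): straight line of the TCP; ori=None keeps the orientation; rate is the mean speed in m/s. With until_force (N) it stops when the force on the tool has changed by that much, and returns True; else False.
- ctrl.move_j(angles): joint-space move.
- ctrl.release() and ctrl.grasp(): open the fingers fully, or close them until they stop; the grip force is fixed at half the most.
- ctrl.wait(seconds).
- ctrl.ik(position, orientation): joint angles nearest the present ones, or None.
- ctrl.state(): the state.
- vision.snapshot(name): name is "scene" or "top" or "wrist"; returns (picture, depth): 480x640x3 uint8, red, green, blue; 480x640 float32, m along the optical axis (not along the pixel's ray), 0 where there is no reading.
- vision.camera_model(name): a dict with "mtx" (3x3 intrinsics, pixels), "k1" (the pictures are not rectified: a ray, as slopes to the right and down, at radius r is drawn at 1 + k1 r^2 times it, then the intrinsics apply), "R" (3x3) and "t" (3): a world point X has camera coordinates R X + t. Camera axes: x right, y down, z forward; pixel columns grow to the right and rows downward; lengths in m; the calibration is good to about 2 mm. A picture is of the moment at which its call begins: read the wrist's pose just before it. camera_model takes no time and is no camera call; for the wrist camera it gives the pose at the moment of the call.
A pose or a line that the arm cannot do raises ctrl.PlanningError and nothing moves.
- ticket.close_job(): hands the job in, once; it reports no verdict.
The state is a dict: "clock": time; "joint_pos": joint angles; "dq": joint speeds; "tau": joint torques, N m; "eef_pos": TCP position; "tcp_rot": TCP orientation; "ft_force": force on the tool from outside, world axes, zero at the start; "wrist_torque": the same for the moment, N m; "finger_gap": opening from 0.0 (shut) to 1.0 (fully open).
Only numpy, scipy, OpenCV 4.12 (cv2) and the standard library are available. Lean on these libraries where they do the work, as an engineer would, in place of code of your own. Each camera call takes 0.05 s, during which the arm holds its last target.

## Working session

There is one attempt and no reset: what is moved stays moved. The work goes in short steps, each a Python script; the robot and the scene stay as the last script left them, time stands still between calls to the robot, and variables do not carry over. Pictures are saved under pics/ and viewed, and the job is handed in when it is done.

```bash
ls; mkdir -p pics; python3 - <<'E'
from cell import ctrl, vision, ticket
import cv2, numpy as np
for n in ["scene","top"]:
    p,d=vision.snapshot(n)
    cv2.imwrite(f"pics/{n}0.png",p[:,:,::-1]); np.save(f"{n}0.npy",d)
    m=vision.camera_model(n); print(n,{k:np.round(v,4).tolist() for k,v in m.items()})
    np.savez(f"{n}_cam.npz",**m)
s=ctrl.state(); print(s["clock"],s["eef_pos"],s["tcp_rot"],s["finger_gap"],ctrl.tcp_to_grasp)
E
```

```text
pics
scene {'mtx': [[460.9634, 0.0, 314.9236], [0.0, 460.9634, 247.4266], [0.0, 0.0, 1.0]], 'k1': -0.0933, 'R': [[-0.6241, 0.7811, -0.0173], [0.5537, 0.4265, -0.7152], [-0.5513, -0.456, -0.6987]], 't': [0.3401, -0.3222, 1.5881]}
top {'mtx': [[451.3615, 0.0, 322.2316], [0.0, 451.3615, 239.9435], [0.0, 0.0, 1.0]], 'k1': -0.0292, 'R': [[-0.0239, -0.9996, 0.015], [-0.9981, 0.023, -0.0574], [0.057, -0.0164, -0.9982]], 't': [0.0587, 0.6444, 0.9426]}
0.1 [0.23189294 0.47064351 0.23062   ] [[-8.97009155e-01  4.42011518e-01 -6.27976634e-04]
 [ 4.42011964e-01  8.97008322e-01 -1.22210264e-03]
 [ 2.31168261e-05 -1.37381044e-03 -9.99999056e-01]] 1.0022428778702448 0.0187
```

View pics/scene0.png

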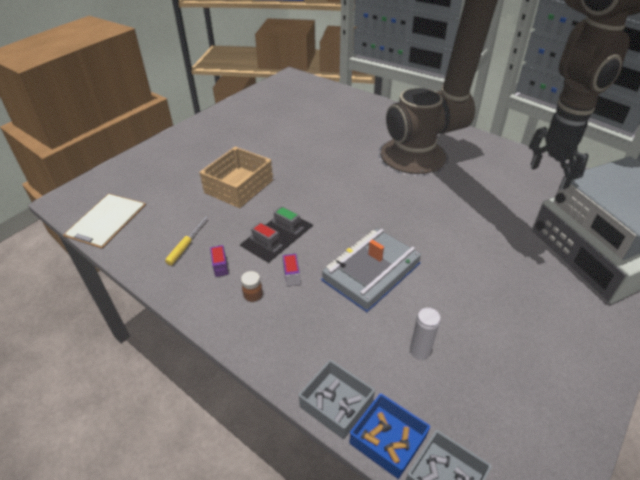

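View pics/top0.png

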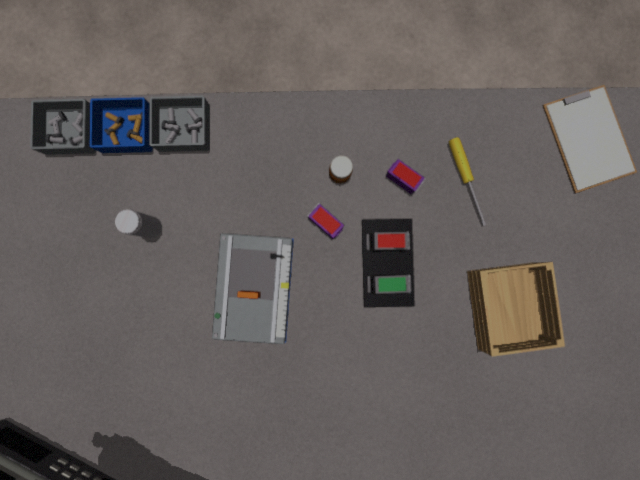

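The top view shows the tray at about (388,262), with the red module at (391,241) and the green one at (391,285). The crate is at (518,308), and the jig at (253,290) has its orange tab at (248,295), pointer at (277,256) and yellow mark at (285,286). The purple look-alikes are at (406,176) and (326,221), the jar at (341,169), the can at (128,222) and the driver at (466,180).

```bash
cat > h.py <<'E'
import cv2, numpy as np
def cam(n):
    z=np.load(f"{n}_cam.npz"); return {k:z[k] for k in z}
def rays(m,px):
    px=np.asarray(px,float).reshape(-1,1,2)
    u=cv2.undistortPoints(px,m["mtx"],np.array([float(m["k1"]),0,0,0])).reshape(-1,2)
    return np.c_[u,np.ones(len(u))]
def on_z(m,px,z):
    R,t=m["R"],m["t"]; C=-R.T@t; d=rays(m,px)@R
    return C+d*((z-C[2])/d[:,2])[:,None]
def with_depth(m,px,dep):
    r=rays(m,px); px=np.asarray(px).reshape(-1,2).round().astype(int)
    return (r*dep[px[:,1],px[:,0]][:,None]-m["t"])@m["R"]
def blob(hsv,lo,hi,box):
    x0,y0,x1,y1=box; k=np.zeros(hsv.shape[:2],np.uint8)
    k[y0:y1,x0:x1]=cv2.inRange(hsv,np.array(lo),np.array(hi))[y0:y1,x0:x1]
    return k
E
python3 - <<'E'
from h import *
for n,boxes in {"top":dict(red=(375,225,412,255),green=(370,270,412,300),orange=(230,285,268,305),yellow=(278,275,295,297),white=(270,230,300,350)),"scene":dict(red=(248,220,282,242),green=(270,205,305,225),orange=(362,235,390,262),yellow=(335,240,362,260))}.items():
    im=cv2.imread(f"pics/{n}0.png"); hsv=cv2.cvtColor(im,cv2.COLOR_BGR2HSV); d=np.load(f"{n}0.npy"); m=cam(n)
    rng=dict(red=([0,120,80],[8,255,255]),green=([45,100,60],[80,255,255]),orange=([5,130,100],[18,255,255]),yellow=([24,110,100],[36,255,255]),white=([0,0,190],[179,40,255]))
    zz=dict(red=.054,green=.054,orange=.096,yellow=.041,white=.041)
    for c,b in boxes.items():
        k=blob(hsv,*rng[c],b); ys,xs=np.nonzero(k)
        if len(xs)<5: print(n,c,"none");continue
        P=np.c_[xs,ys]; W=with_depth(m,P,d); O=on_z(m,P,zz[c]); 
        r=cv2.minAreaRect((O[:,:2]*1000).astype(np.float32))
        print(n,c,len(xs),"px",P.mean(0).round(1),"depthmed",np.median(W,0).round(4),"plane",O.mean(0).round(4),"rect",np.round(r[0],1),np.round(r[1],1),round(r[2],1))
# zoomed crops
t=cv2.imread("pics/top0.png"); cv2.imwrite("pics/z1.png",cv2.resize(t[220:360,200:300],None,fx=5,fy=5,interpolation=cv2.INTER_CUBIC)[:600] if 0 else cv2.resize(t[225:350,205:300],None,fx=4.8,fy=4.8,interpolation=cv2.INTER_CUBIC))
cv2.imwrite("pics/z2.png",cv2.resize(t[205:365,350:580],None,fx=3.4,fy=3.4,interpolation=cv2.INTER_CUBIC))
E
```

```text
top red 374 px [391.  240.4] depthmed [ 0.6395 -0.0969  0.0562] plane [ 0.6393 -0.0971  0.054 ] rect [639.2 -97.2] [53.9 26.8] 88.7
top green 350 px [392. 284.] depthmed [ 0.5501 -0.0959  0.0562] plane [ 0.55   -0.0962  0.054 ] rect [550.2 -96.2] [26.6 54.2] 0.8
top orange 128 px [247.4 294.6] depthmed [0.5381 0.1926 0.097 ] plane [0.5384 0.1925 0.096 ] rect [538.4 193.1] [39.1 12.1] 84.6
top yellow 39 px [284.6 285.1] depthmed [0.5531 0.1231 0.0445] plane [0.5529 0.1238 0.041 ] rect [553. 124.] [14.5  8.2] 88.6
top white none
scene red 134 px [264.2 229.6] depthmed [ 0.6403 -0.0973  0.0539] plane [ 0.6401 -0.098   0.054 ] rect [640.1 -98.5] [27.7 53.9] 2.6
scene green 101 px [286.3 213. ] depthmed [ 0.5516 -0.0954  0.0539] plane [ 0.5514 -0.0963  0.054 ] rect [552.  -96.8] [23.2 51.5] 0.8
scene orange 178 px [375.7 249.4] depthmed [0.5454 0.1947 0.0833] plane [0.5586 0.2023 0.096 ] rect [557.8 203. ] [64.8 29.4] 33.7
scene yellow 11 px [348.9 249.8] depthmed [0.554  0.1216 0.0427] plane [0.5531 0.1207 0.041 ] rect [553.5 121.3] [ 7.4 10.4] 37.6
```

```bash
ls pics
```

```text
scene0.png
top0.png
z1.png
z2.png
```

View pics/z1.png

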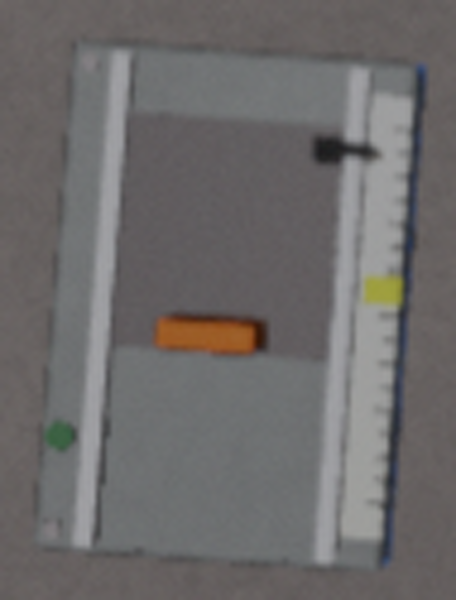

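View pics/z2.png

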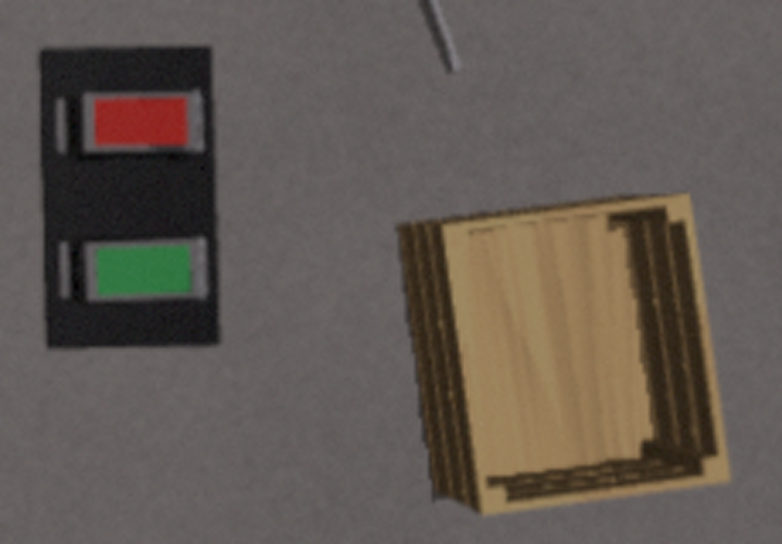

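```bash
python3 - <<'E'
from h import *
m=cam("top")
def Z1(p): return np.array(p,float)/4.8+[205,225]
def Z2(p): return np.array(p,float)/3.4+[350,205]
def yaw(a,b): d=b-a; return np.degrees(np.arctan2(d[1],d[0]))
L=on_z(m,Z1([(88,545),(121,52)]),.05); Rr=on_z(m,Z1([(325,560),(358,68)]),.05)
print("rails",L.round(4).tolist(),yaw(*L[:,:2]),Rr.round(4).tolist(),yaw(*Rr[:,:2]))
J=on_z(m,Z1([(75,45),(417,66),(380,563),(38,540)]),.04); print("jig corners",J.round(4).tolist(),J.mean(0).round(4), yaw(J[3],J[0]),yaw(J[2],J[1]))
y=np.radians(yaw(*((L+Rr)/2)[:,:2])); ex=np.array([np.cos(y),np.sin(y)]);ey=np.array([-ex[1],ex[0]])
p=on_z(m,Z1([(378,153)]),.053)[0]; pb=on_z(m,Z1([(328,149)]),.053)[0]; mk=on_z(m,Z1([(383.5,290)]),.0405)[0]; tab=np.array([.5384,.1929])
print("ptr",p,"mark",mk,"ptr-mark",(p-mk)[:2]@ex,(p-mk)[:2]@ey,"ptr-tab",(p[:2]-tab)@ex,(p[:2]-tab)@ey,"yaw",np.degrees(y))
C=on_z(m,Z2([(443,224),(690,195),(730,483),(483,515)]),.08); print("crate",C.round(4).tolist(),C.mean(0).round(4),yaw(C[3],C[0]),yaw(C[2],C[1]))
T=on_z(m,Z2([(40,48),(210,46),(219,344),(48,348)]),.008); print("tray",T.round(4).tolist(),T.mean(0),yaw(T[3],T[0]),yaw(T[2],T[1]))
E
```

```text
rails [[0.4479, 0.2497, 0.05], [0.6566, 0.2329, 0.05]] -4.5939281056386285 [[0.4392, 0.1496, 0.05], [0.6474, 0.1317, 0.05]] -4.9233428368518215
jig corners [[0.6608, 0.2546, 0.04], [0.6483, 0.1069, 0.04], [0.4357, 0.1271, 0.04], [0.449, 0.2731, 0.04]] [0.5485 0.1904 0.04  ] -4.9749857791668175 -5.422151443493515
ptr [0.61079585 0.12358637 0.053     ] mark [0.55210146 0.12323324 0.0405    ] ptr-mark 0.058462786081731624 0.005220946472535139 ptr-tab 0.07789628794846207 -0.06306906686235927 yaw -4.758488436408594
crate [[0.5728, -0.2702, 0.08], [0.5861, -0.4195, 0.08], [0.4164, -0.4353, 0.08], [0.4027, -0.287, 0.08]] [ 0.4945 -0.353   0.08  ] 5.620206312465238 5.3074119014546035
tray [[0.6893, -0.0431, 0.008], [0.6882, -0.1516, 0.008], [0.4995, -0.1508, 0.008], [0.4999, -0.0427, 0.008]] [ 0.59421932 -0.09704259  0.008     ] -0.1187379556672752 -0.25914636195804774
```

```bash
cat >> h.py <<'E'
def down(yaw_deg):  # tool y (jaws) along world direction yaw, z down
    a=np.radians(yaw_deg); y=np.array([np.cos(a),np.sin(a),0]); z=np.array([0,0,-1.]); return np.c_[np.cross(y,z),y,z]
E
python3 - <<'E'
from h import *
from cell import ctrl, vision
O=down(-0.4); x,y=.6396,-.0973
q=ctrl.ik([x,y,.15],O); print(np.round(q,3), ctrl.ik([x,y,.017],O) is not None, ctrl.ik([.4945,-.353,.05],down(5.4)), ctrl.ik([.535,.193,.056],down(-5)))
ctrl.movep([x,y,.17],O)
m=vision.camera_model("wrist"); p,d=vision.snapshot("wrist"); np.savez("wrist_cam.npz",**m); np.save("wrist1.npy",d)
cv2.imwrite("pics/w1.png",p[:,:,::-1]); s=ctrl.state(); print(s["clock"],s["eef_pos"],s["ft_force"])
E
```

```text
[-0.151  0.368  0.093  1.296  0.     1.427] True [-0.61996249  0.33577063 -0.1759434   1.0590823   0.          0.85658606] [ 0.34621731  0.26303762 -0.26116077  1.04659793  0.          2.0042801 ]
2.6417 [ 0.63971292 -0.09626222  0.17021512] [-0.52873577  0.20289489  0.16286586]
```

View pics/w1.png

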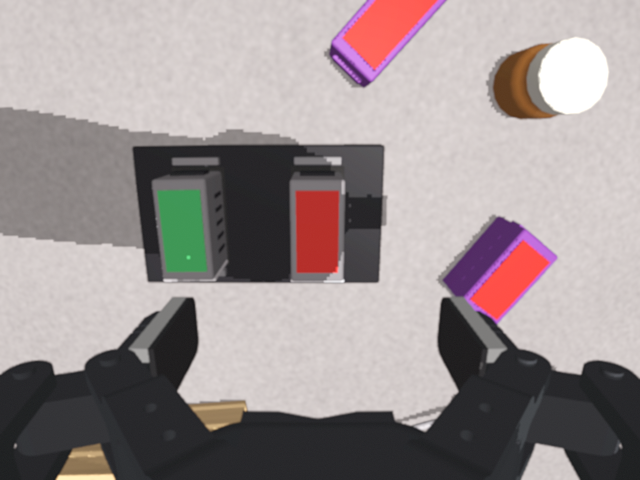

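```bash
python3 - <<'E'
from h import *
from cell import ctrl, vision
n="wrist"; im=cv2.imread("pics/w1.png"); hsv=cv2.cvtColor(im,cv2.COLOR_BGR2HSV); d=np.load("wrist1.npy"); m=cam(n)
for c,b,lo,hi in [("red",(280,170,350,285),[0,120,80],[8,255,255]),("green",(150,170,230,285),[45,100,60],[80,255,255])]:
    k=blob(hsv,lo,hi,b); P=np.argwhere(k)[:,::-1]; W=with_depth(m,P,d); O=on_z(m,P,.054); r=cv2.minAreaRect((O[:,:2]*1000).astype(np.float32)); print(c,np.median(W,0).round(4),O.mean(0).round(4),r)
x,y=.6396,-.0973
ctrl.release()
ctrl.move_straight([x,y,.017],down(-0.4),rate=.12)
print(ctrl.state()["ft_force"],ctrl.state()["eef_pos"])
ctrl.grasp(); s=ctrl.state(); print("gap",s["finger_gap"],s["ft_force"],s["clock"])
ctrl.move_straight([x,y,.16],rate=.12); s=ctrl.state(); print("gap",s["finger_gap"],s["ft_force"],s["clock"])
p,d=vision.snapshot("wrist"); cv2.imwrite("pics/w2.png",p[:,:,::-1])
E
```

```text
red [ 0.6401 -0.0959  0.0558] [ 0.6401 -0.0969  0.054 ] ((640.0524291992188, -97.72468566894531), (55.539695739746094, 28.03430938720703), 89.59862518310547)
green [ 0.5509 -0.0947  0.0558] [ 0.5502 -0.0956  0.054 ] ((550.155517578125, -96.3871841430664), (27.829666137695312, 55.8658447265625), 0.5407795906066895)
[-0.19483605  0.21169077  0.97685874] [ 0.64022347 -0.09739783  0.01793654]
gap 0.4117280669326436 [-0.06296392 -0.82366759  2.82022057] 4.8
gap 0.4116771180950083 [-0.30517012  0.32146269 -2.06297381] 6.1417
```

View pics/w2.png

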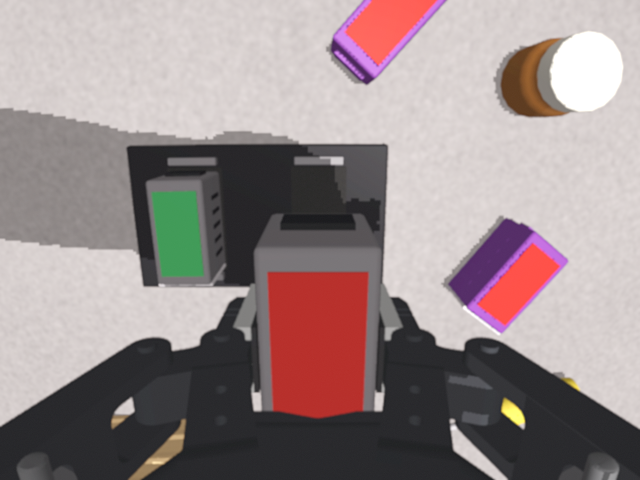

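```bash
python3 - <<'E'
from h import *
from cell import ctrl, vision
O=down(5.4); x,y=.4945,-.353
ctrl.movep([x,y,.16],O)
hit=ctrl.move_straight([x,y,.037],O,rate=.12,until_force=15); s=ctrl.state(); print(hit,s["eef_pos"],s["ft_force"],s["finger_gap"])
ctrl.release(); ctrl.wait(.2)
ctrl.move_straight([x,y,.19],rate=.2); s=ctrl.state(); print(s["clock"],s["ft_force"],s["finger_gap"])
p,d=vision.snapshot("wrist"); cv2.imwrite("pics/w3.png",p[:,:,::-1])
p,d=vision.snapshot("top"); cv2.imwrite("pics/top3.png",p[:,:,::-1])
E
```

```text
False [ 0.49507038 -0.35332449  0.0378917 ] [-0.0973101  -0.3094516  -1.06251075] 0.4193526637531066
10.1667 [-0.22854055  1.08500049  0.03575797] 1.0021891864120238
```

View pics/w3.png

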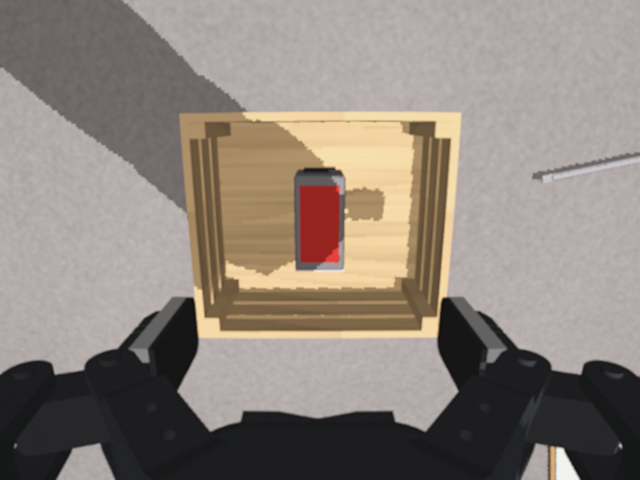

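View pics/top3.png

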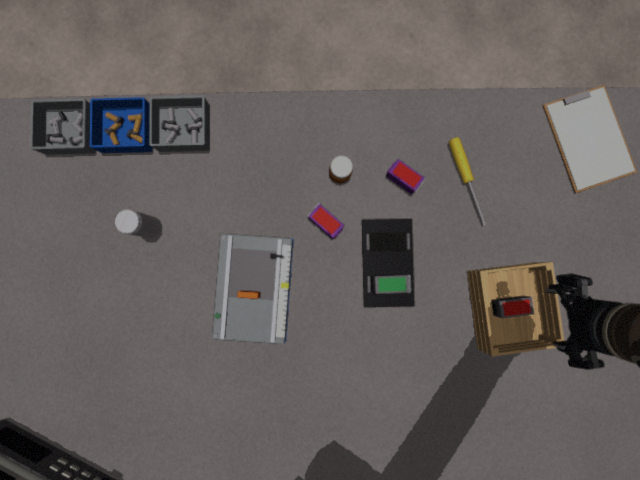

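The red module lies upright in the crate at wrist pixel (320,220), and everything else is unchanged. I'll approach the tab with the wrist camera on the pointer side.

```bash
python3 - <<'E'
from h import *
from cell import ctrl, vision
O=down(175.1); x,y=.537,.193
ctrl.movep([x,y,.20],O)
m=vision.camera_model("wrist"); p,d=vision.snapshot("wrist"); np.savez("wrist_cam.npz",**m); np.save("wrist4.npy",d)
cv2.imwrite("pics/w4.png",p[:,:,::-1]); s=ctrl.state(); print(s["clock"],s["eef_pos"],s["joint_pos"])
E
```

```text
12.2917 [0.53724762 0.19234461 0.19991172] [ 3.43871276e-01  2.13902368e-01 -2.72816962e-03  1.35429434e+00
 -1.36952390e-04 -1.13990511e+00]
```

View pics/w4.png

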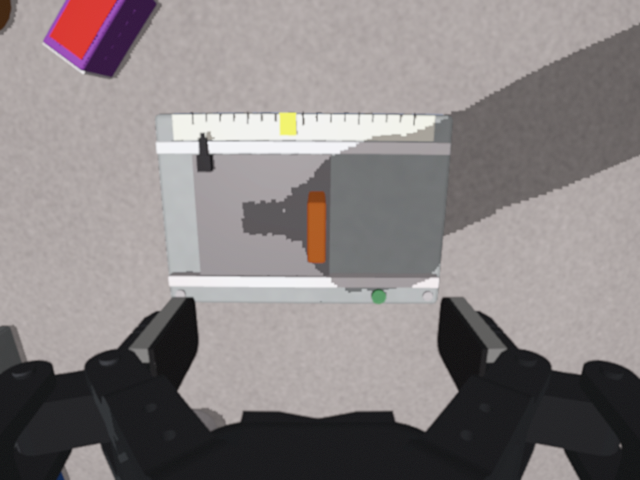

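The wrist view shows the pointer tip at (203,135), the yellow mark at (288,124), and the top face of the orange tab at (317,232). The jig runs horizontally in the image, so the yaw is right.

```bash
python3 - <<'E'
from h import *
im=cv2.imread("pics/w4.png"); hsv=cv2.cvtColor(im,cv2.COLOR_BGR2HSV); d=np.load("wrist4.npy"); m=cam("wrist")
def yaw(a,b): e=b-a; return np.degrees(np.arctan2(e[1],e[0]))
k=blob(hsv,[24,110,100],[36,255,255],(270,105,305,140)); P=np.argwhere(k)[:,::-1]; mk=on_z(m,P,.041); print("mark",len(P),P.mean(0),mk.mean(0),np.median(with_depth(m,P,d),0),cv2.minAreaRect((mk[:,:2]*1000).astype(np.float32)))
k=blob(hsv,[3,130,60],[20,255,255],(300,185,335,270)); P=np.argwhere(k)[:,::-1]; W=with_depth(m,P,d); s=W[:,2]>.091; print("tab top",s.sum(),P[s].min(0),P[s].max(0),W[s].mean(0),cv2.minAreaRect((on_z(m,P[s],.096)[:,:2]*1000).astype(np.float32)))
r=on_z(m,[(157,144),(450,145),(170,278),(438,278)],.05); print("rails yaw",yaw(r[1],r[0]),yaw(r[3],r[2]))
k=cv2.inRange(hsv,(0,0,0),(179,255,70)); k2=np.zeros_like(k);k2[125:180,190:225]=k[125:180,190:225]; 
for row in range(128,174,3): c=np.nonzero(k2[row])[0]; print(row,c.min() if len(c) else None,c.max() if len(c) else None, d[row,int(c.mean())] if len(c) else None)
y=np.radians(-4.9); ex=np.array([np.cos(y),np.sin(y)])
for z in (.05,.053,.056):
    p=on_z(m,[(203,136)],z)[0]; print(z,p,(p-mk.mean(0))[:2]@ex)
print(with_depth(m,[(204,142),(205,150)],d))
cv2.imwrite("pics/z4.png",cv2.resize(im[100:180,180:310],None,fx=6,fy=6,interpolation=cv2.INTER_CUBIC))
E
```

```text
mark 315 [287.79365079 123.25396825] [0.55345495 0.12334448 0.041     ] [0.55315938 0.1235421  0.04395701] ((553.6305541992188, 123.52613830566406), (14.800674438476562, 10.76801586151123), 84.76209259033203)
tab top 1157 [307 200] [325 262] [0.53872486 0.1908264  0.09792257] ((538.9200439453125, 191.51535034179688), (40.41112518310547, 11.514571189880371), 85.23171997070312)
rails yaw -5.304918763976945 -4.999334387390393
128 None None None
131 None None None
134 202 202 0.27809393
137 202 203 0.27991706
140 200 206 0.28114852
143 200 205 0.28052604
146 200 206 0.28100666
149 201 206 0.28158468
152 201 207 0.2828403
155 199 211 0.2817161
158 198 211 0.28291336
161 198 212 0.28335598
164 198 212 0.28424037
167 198 212 0.28505918
170 199 211 0.28582957
173 None None None
0.05 [0.61378137 0.12647542 0.05      ] 0.05983851392562714
0.053 [0.61294639 0.12648417 0.053     ] 0.0590058314173827
0.056 [0.6121114  0.12649292 0.056     ] 0.058173148909138266
[[0.61216244 0.13062988 0.05552585]
 [0.61239854 0.13617389 0.05514764]]
```

View pics/z4.png

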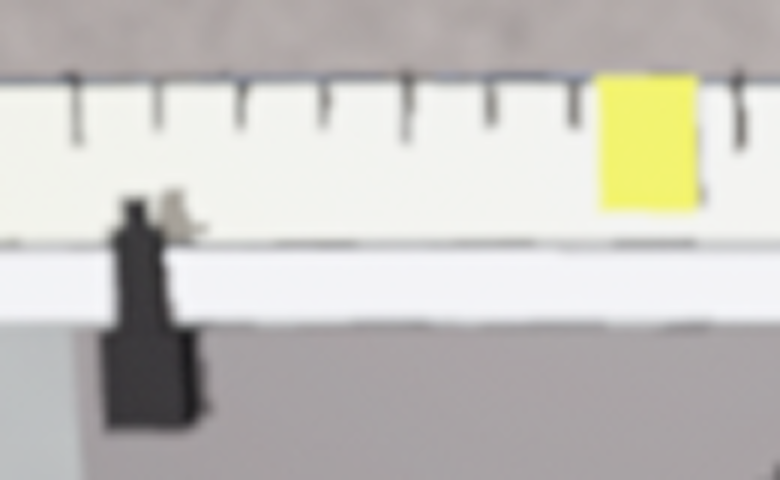

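```bash
python3 - <<'E'
from h import *
from cell import ctrl, vision
O=down(174.9); T=np.array([.5388,.1917,.057]); ex=np.r_[-O[:2,1],0]
ctrl.move_straight(T+[0,0,.10],O,rate=.15)
hit=ctrl.move_straight(T,O,rate=.12,until_force=15); s=ctrl.state(); print(hit,s["eef_pos"],s["ft_force"])
assert not hit
ctrl.grasp(); s=ctrl.state(); print("gap",s["finger_gap"],s["ft_force"],s["clock"])
ctrl.move_straight(T-ex*.059,O,rate=.05); ctrl.wait(.2); s=ctrl.state(); print("gap",s["finger_gap"],s["ft_force"],s["clock"],s["eef_pos"],(T-s["eef_pos"])@ex)
m=vision.camera_model("wrist"); p,d=vision.snapshot("wrist"); np.savez("wrist_cam.npz",**m); np.save("wrist5.npy",d)
cv2.imwrite("pics/w5.png",p[:,:,::-1])
p,d=vision.snapshot("top"); cv2.imwrite("pics/top5.png",p[:,:,::-1])
E
```

```text
False [0.5394186  0.19192259 0.05792502] [ 0.10329221 -0.33026606 -0.06234564]
gap 0.12942737737563026 [-5.01030545 -0.06366011  4.61457206] 14.3667
gap 0.1351172653253267 [ 7.40432243 -0.36121339 -2.64073541] 15.9 [0.48237588 0.19697021 0.05723069] 0.0566692301039393
```

View pics/w5.png

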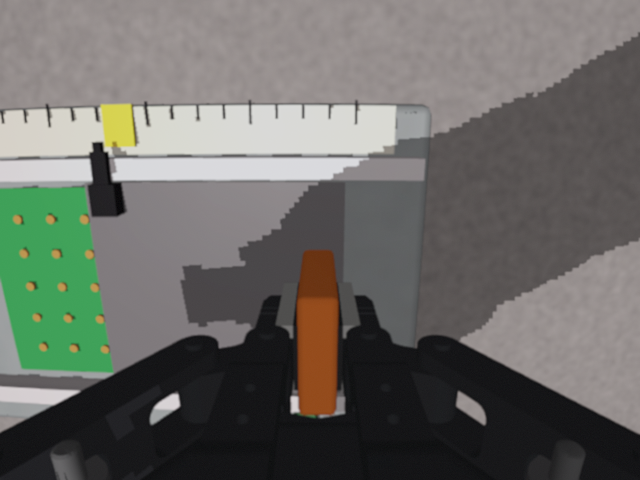

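View pics/top5.png

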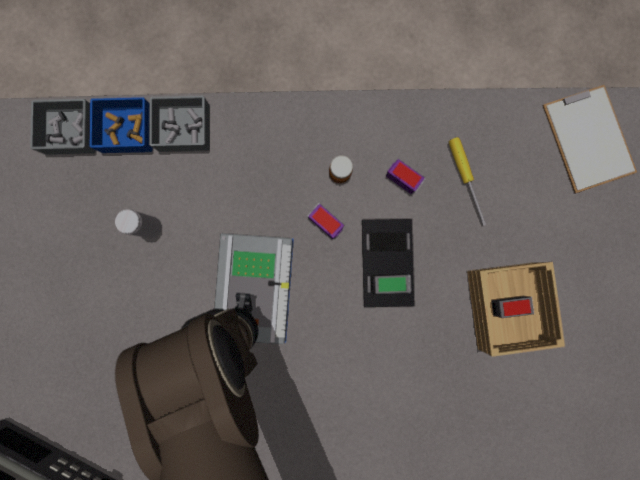

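The wrist view shows the pointer tip at (97,146) and the yellow mark at (118,125), with the tab still pinched. Parallax makes the gap hard to judge by eye, so I'll compute the remainder.

```bash
cat > meas.py <<'E'
from h import *
import sys
def measure(tag,wtip,wbox,ttip,tbox):
    y=np.radians(-5.0); ex=np.array([np.cos(y),np.sin(y)])
    for n,f,tip,box in (("wrist",f"pics/w{tag}.png",wtip,wbox),("top",f"pics/top{tag}.png",ttip,tbox)):
        im=cv2.imread(f); hsv=cv2.cvtColor(im,cv2.COLOR_BGR2HSV); m=cam(n)
        k=blob(hsv,[24,110,90],[36,255,255],box); P=np.argwhere(k)[:,::-1]; mk=on_z(m,P,.041); r=cv2.minAreaRect((mk[:,:2]*1000).astype(np.float32))
        p=on_z(m,[tip],.053)[0]; print(n,"mark",P.mean(0),mk.mean(0),np.array(r[0])/1000,r[1],"ptr",p,"remaining mm",1000*(p[:2]-mk.mean(0)[:2])@ex,1000*(p[:2]-np.array(r[0])/1000)@ex)
E
python3 - <<'E'
from meas import *
measure("5",(97.5,145),(95,95,140,152),(284.5,284.3),(276,275,296,297))
a=cv2.imread("pics/w5.png")[95:175,70:170]; b=cv2.imread("pics/top5.png")[265:305,260:300]
cv2.imwrite("pics/z5.png",np.hstack([cv2.resize(a,(500,400),interpolation=cv2.INTER_CUBIC),cv2.resize(b,(300,400),interpolation=cv2.INTER_CUBIC) if 0 else cv2.copyMakeBorder(cv2.resize(b,(300,300),interpolation=cv2.INTER_CUBIC),0,100,0,0,cv2.BORDER_CONSTANT)]))
im=cv2.imread("pics/w5.png"); d=np.load("wrist5.npy"); m=cam("wrist")
print(with_depth(m,[(97,150),(99,160),(101,170)],d))
E
```

```text
wrist mark [118.37118246 124.92873923] [0.55453092 0.1235521  0.041     ] [0.55455316 0.12363832] (15.984404563903809, 12.600972175598145) ptr [0.55801699 0.13031663 0.053     ] remaining mm 2.883242366157707 2.868597679106404
top mark [284.68421053 285.        ] [0.55298984 0.12361846 0.041     ] [0.55299915 0.12399471] (14.464064598083496, 8.228014945983887) ptr [0.55490531 0.12314079 0.053     ] remaining mm 1.9498177851704392 1.97333617467041
[[0.55727561 0.13207048 0.05538272]
 [0.55686868 0.13565814 0.05615654]
 [0.55655896 0.13925021 0.05677035]]
```

View pics/z5.png

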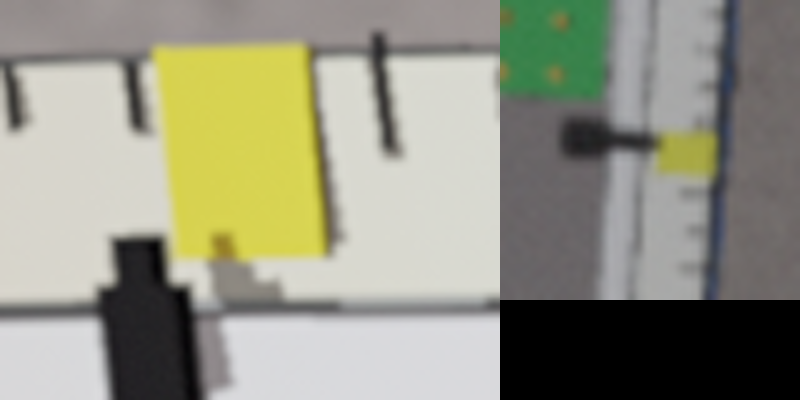

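```bash
python3 - <<'E'
from meas import *
from cell import ctrl, vision
O=down(174.9); T=np.array([.5388,.1917,.057]); ex=np.r_[-O[:2,1],0]
ctrl.move_straight(T-ex*.0615,O,rate=.03); ctrl.wait(.3); s=ctrl.state(); print("gap",s["finger_gap"],s["ft_force"],s["clock"],s["eef_pos"],(T-s["eef_pos"])@ex)
m=vision.camera_model("wrist"); p,d=vision.snapshot("wrist"); np.savez("wrist_cam.npz",**m); np.save("wrist6.npy",d)
cv2.imwrite("pics/w6.png",p[:,:,::-1])
p2,d=vision.snapshot("top"); cv2.imwrite("pics/top6.png",p2[:,:,::-1])
a=p[90:170,65:165,::-1]; b=p2[265:305,260:300,::-1]
cv2.imwrite("pics/z6.png",np.hstack([cv2.resize(a,(500,400),interpolation=cv2.INTER_CUBIC),cv2.copyMakeBorder(cv2.resize(b,(300,300),interpolation=cv2.INTER_CUBIC),0,100,0,0,cv2.BORDER_CONSTANT)]))
E
```

```text
gap 0.13217261745115902 [ 8.44205097 -0.89601662 -2.37043825] 16.55 [0.47998396 0.19719532 0.05724839] 0.05907169266398464
```

View pics/z6.png

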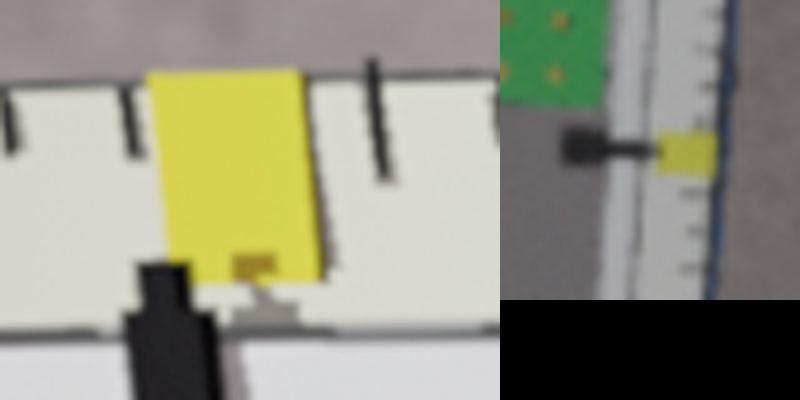

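```bash
python3 - <<'E'
from meas import *
measure("6",(97.8,143.5),(88,95,140,149),(281,285.2),(276,275,296,297))
E
```

```text
wrist mark [112.3298722  124.82028754] [0.55453554 0.12345629 0.041     ] [0.55468402 0.12361649] (16.067466735839844, 12.576811790466309) ptr [0.55535812 0.13001893 0.053     ] remaining mm 0.24748183369585022 0.11352534361787098
top mark [284.58974359 285.05128205] [0.55288908 0.12381526 0.041     ] [0.55299915 0.12399471] (14.464064598083496, 8.228014945983887) ptr [0.55324937 0.13030022 0.053     ] remaining mm -0.20627719648170537 -0.3002849998927199
```

```bash
python3 - <<'E'
from cell import ctrl, ticket
ctrl.wait(.5); s=ctrl.state(); print(s["eef_pos"],s["finger_gap"],s["ft_force"],s["clock"])
print(ticket.close_job())
E
```

```text
[0.47996741 0.19717253 0.05722174] 0.13257636221893698 [ 7.40982305 -1.11562856 -2.85576169] 17.15
the job is handed in; nothing more can be done
None
```

I did both steps in the order you asked and handed the job in at about 17 s on the robot's clock, with the gripper still holding the shutter open.

- **Failed module:** I lifted the red-topped module from the tray and released it inside the reject crate. Wrist and top pictures show it upright on the crate floor. The green-topped module, purple look-alikes, jar, can and driver look unmoved in the top view.
- **Shutter:** I pinched the orange tab and pulled it about 59 mm. The first pull stopped about 2 to 3 mm short, so I corrected by 2.5 mm.
- **Last checks:** The pointer measured within about 0.3 mm of the mark: +0.1 to +0.25 mm from the wrist camera and −0.2 to −0.3 mm from the top camera. The camera calibration is only good to about 2 mm. After a further 0.5 s hold, the arm position and finger opening had not changed noticeably, with about 7.4 N of spring pull.

No check failed. The two cameras placed the mark itself about 1.5 mm apart, but they agreed on the pointer's position relative to it.

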